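Clamp the card-case mould in its jig

ROBOT

A 7-joint arm with a two-finger parallel gripper is mounted at the origin on the work surface. World frame = base frame: x ahead of the robot, y to its left, z up, the work surface at z = 0. Lengths are in m, angles in rad, forces in N, time in s.
With the tool pointing down it reaches from about 0.4 to 0.85 m from the base axis. Payload 4.5 kg.
Tool frame: the origin (TCP) lies on the centre line of the jaws, within the pads' length; the fingertips stand 11 mm ahead of it and the grasp point (between the pads) lies 8 mm behind it; z points along the fingers, y is the direction in which the jaws open and shut (so a half turn about z gives the same grasp; the last joint's range is limited). The gripper opens to 88 mm and grips with 3 to 60 N. Pads are 18 mm wide; open, the fingers measure 123 mm over their backs; the gripper's body (75 mm by 187 mm) begins 45 mm behind the grasp point.
Start: joints at [-1.205, 0.689, -0.195, 1.565, 0.157, 0.902, -0.215], TCP at [0.204, 0.591, 0.25] pointing down, gripper open.
Joint ranges: [-3.01, 3.01], [-0.46, 2.08], [-1.47, 1.51], [0.13, 2.56], [-1, 4.14], [0.04, 2.09], [-2.66, 2.66]. Speed limits (rad/s): [2.57, 2.57, 3.14, 3.14, 3.14, 3.14, 3.14].

INTERFACE

Orientations are given as a unit quaternion [x, y, z, w].
In Python, from plant import r, snapshot gives the robot as it stands.
- The arm moves only by the tool drive_tool, never from a script. Its argument "commands" is a list of rows, each an object of numbers: "wx", "wy", "wz": the turn, a rotation vector about the tool's x, y, z in rad; "dx", "dy", "dz": the shift along the tool's x, y, z in m; "claw": the opening, from 0 (shut) to 1 (fully open). A call has 1 to 12 rows; each row shifts and turns the commanded pose from where the row before left it, along the tool's axes as they then stand; what a row does not reach is not made up. A row lasts 1/10 s, in which the tool goes at most 50 mm and 8.59 degrees, less where a joint would pass 70% of its speed; a pose out of reach is approached as far as the arm can. A call is refused whole if a number of a shift passes 0.05 or a number of a turn 0.15, either way. A call with a gripper value outside its range is refused whole. The fingers move at their own pace and stop on an object; "grip_force" is the grip in N (left out, the last holds). Time passes only in rows, so rows that do not move let the fingers close. It gives the time, the measured TCP pose, the force and the opening at its end, in the units of the state.
- r.get_state(): the state, without advancing time (a new reading comes with each control period).
- snapshot(name): name is "scene" or "top"; returns a dict with "color" (400x640x3 uint8, red, green, blue), "fx", "fy", "cx", "cy" (pixels), "world_to_cam" (4x4, takes a point from world to camera coordinates). Camera axes: x right, y up, looking along -z (the intrinsics and any distortion apply to the point x, -y, -z); pixel columns grow to the right and rows downward; lengths in m; the calibration is good to about 2 mm. A picture is of the moment at which its call begins. There is no depth.
- r.finish_job(): hands the job in, once; it reports no verdict.
The state is a dict: "clock": time; "q": joint angles; "qd": joint speeds; "joint_torque": joint torques, N m; "tool_pos": TCP position; "eef_rot": TCP orientation; "contact_force": force on the tool from outside, world axes, zero at the start; "moment": the same for the moment, N m; "opening": opening from 0.0 (shut) to 1.0 (fully open).
Only numpy, scipy, OpenCV 4.12 (cv2) and the standard library are available. Lean on these libraries where they do the work, as an engineer would, in place of code of your own. Each camera call takes 0.05 s, during which the arm holds its last target. There are 200 camera calls.

TASK

Close the quick clamp over the wooden mould. With the outside of a finger, push the aluminium clamp strap round across the mould until it is fully home against its steel stop post, and only then push the red-tipped cam lever all the way down, so that strap and lever both stay closed. Pick nothing up, and leave the mould and everything standing about where it is.

Things in the scene. Friction and masses are not known exactly. Their poses are not given: they have to be found in the camera images.
- jig: Clamping jig, fixed: plywood plate 150 x 225 x 14 mm on a 3 mm green mat. Origin: underside of the plate, 12.5 mm to +y of its centre. z up, y along the closed strap (pivot to stop post), x away from the robot (yaw within 0.45 rad of the robot's). Steel stop post, diameter 14, top 92 mm above the origin, at x 21.5, y 84 mm. Low locating blocks round the mould, tops at 26 mm.
- strap_pivot (a point): Centre of the strap's vertical pivot, at mid-height of the strap; in the jig's frame at x 0, y -100, z 71 mm. A round knob on the pivot rises 23 mm above this point.
- strap (a joint): Angle of the clamp strap, rad. 0 = closed over the mould, along the jig's +y, at the stop post (hard stop). Grows as it swings open, counterclockwise from above, towards the robot; starts at 0.7 to 1.2, limit 1.5. Push its robot-side face clockwise to close it. Hinge friction about 0.45 N m, no spring: it stays where it is left.
- strap_side (a point): Point on the strap's side face that is to be pushed, mid-height, 80 mm from the pivot axis; axes turn with the strap: y along it away from the pivot, x into the strap. Strap: aluminium bar 28 mm wide, 18 high, from 18 mm behind the pivot axis to 194 mm beyond; underside 62 mm above the jig's origin, 20 mm above the mould. A rubber foot, diameter 26 mm, hangs below it 112 mm from the pivot.
- lever_hinge (a point): Centre of the horizontal hinge of the cam lever, between two steel cheeks on top of the strap, 145 mm from the strap's pivot axis along the strap and 24 mm above strap_pivot. Moves with the strap.
- lever (a joint): Angle of the cam lever above level, rad. 0 = fully down, level, pointing outward along the strap, away from the strap's pivot (hard stop). Starts raised at 0.75 to 1.05 (limit 1.2), leaning outward past the strap's end; push it outward and down. Hinge friction about 0.22 N m, no spring: it stays where it is left.
- lever_pad (a point): Centre of the upper face of the red pad at the lever's end, 78 mm along the lever from lever_hinge and 8 mm above the lever's centre line. Pad 26 mm wide, 36 long along the lever, 14 thick. Its y axis points outward along the lever, its z axis out of the face to be pushed.
- mould: Two-part wooden mould 80 x 100 x 28 mm with a brass face, about 0.3 kg, lying loose between the locating blocks on the jig plate under the closed strap. Origin: centre of its underside. Not to be moved.
- spool: Orange spool of thread, diameter 40, height 46 mm, standing beyond the jig. Origin: centre of its underside. Bystander.
- glue_jar: Amber jar, diameter 52, height 65 mm, standing beyond the jig. Origin: centre of its underside. Bystander.
- burnisher: Dark wooden edge burnisher, diameter 32, height 80 mm, standing to the right of the jig. Origin: centre of its underside. Bystander.
- mallet: Hammer lying at the right of the bench, about 250 mm long. Bystander.
- dye_red: Red dye bottle, diameter 44, height 95 mm, at the left of the bench. Origin: centre of its underside. Bystander.
- dye_blue: Blue dye bottle, diameter 44, height 95 mm, at the left of the bench. Origin: centre of its underside. Bystander.
- pen_cup: White ceramic cup, diameter 68, height 90 mm, at the left of the bench. Origin: centre of its underside. Bystander.

How it is judged:
By the outcome, as a careful person would: the job done as asked, in the order asked, and still so for the second after the job is handed in, with the robot touching nothing.
It also fails if it takes over 53 s, if anything falls off the work surface, if the arm or the gripper's body presses on something with over 40 N, if the wrist force passes 120 N, or if a joint passes its speed limit or range.

## Working session

There is one attempt and no reset: what is moved stays moved. The work goes in short steps, Python scripts to look and compute and a tool call to move; the robot and the scene stay as the last step left them, time stands still between calls to the robot, and variables do not carry over. Pictures are saved under pics/ and viewed, on a budget of 10 in all, crops included, one or two more only if the job needs it, and the job is handed in when it is done.

Besides the shell and the picture viewer there is one more tool, called after "Call:" as name(argument=value, ...), one argument or row to a line, values as JSON. drive_tool: Moves the arm, as the interface text tells. Its arguments: {"type":"object","properties":{"commands":{"type":"array","items":{"type":"object","properties":{"wx":{"type":"number"},"wy":{"type":"number"},"wz":{"type":"number"},"dx":{"type":"number"},"dy":{"type":"number"},"dz":{"type":"number"},"claw":{"type":"number"}}}},"grip_force":{"type":"number"}},"required":["commands"]}

```bash
ls; mkdir -p pics
cat > h.py <<'E'
import numpy as np, cv2
from plant import r, snapshot
def save(cam,name,crop=None,scale=1):
    s=snapshot(cam); im=s["color"][:,:,::-1]
    if crop: x0,y0,x1,y1=crop; im=im[y0:y1,x0:x1]
    if scale!=1: im=cv2.resize(im,None,fx=scale,fy=scale,interpolation=cv2.INTER_CUBIC)
    cv2.imwrite("pics/"+name,im); np.savez("pics/"+cam+".npz",**{k:v for k,v in s.items()}); return s
def load(cam): return dict(np.load("pics/"+cam+".npz",allow_pickle=True))
def proj(s,P):
    P=np.atleast_2d(P); c=(s["world_to_cam"]@np.c_[P,np.ones(len(P))].T).T
    return np.c_[s["fx"]*c[:,0]/-c[:,2]+s["cx"], s["fy"]*-c[:,1]/-c[:,2]+s["cy"]]
def atz(s,u,v,z):
    T=np.linalg.inv(s["world_to_cam"]); d=T[:3,:3]@np.array([(u-s["cx"])/s["fx"],-(v-s["cy"])/s["fy"],-1]); o=T[:3,3]
    return o+d*(z-o[2])/d[2]
E
python3 - <<'E'
from h import *
for c in("top","scene"):
    s=save(c,c+"1.png",None,1.25); print({k:(v if np.ndim(v)<2 else 0) for k,v in s.items() if k!="color"}); print(np.linalg.inv(s["world_to_cam"]).round(3))
print(r.get_state())
E
```

```text
pics
{'fx': 362.549773470831, 'fy': 362.549773470831, 'cx': 319.7548282377415, 'cy': 198.6643079443131, 'world_to_cam': 0}
[[ 0.095  0.974 -0.205  0.319]
 [-0.995  0.095 -0.014 -0.023]
 [ 0.006  0.205  0.979  1.279]
 [ 0.     0.     0.     1.   ]]
{'fx': 387.07392306504573, 'fy': 387.07392306504573, 'cx': 316.8791735611983, 'cy': 193.17058511899492, 'world_to_cam': 0}
[[-0.839 -0.345  0.42   1.021]
 [ 0.543 -0.501  0.674  0.664]
 [-0.022  0.794  0.608  0.699]
 [ 0.     0.     0.     1.   ]]
{'clock': 0.1, 'q': array([-1.20519463,  0.68988238, -0.19450634,  1.56618603,  0.15732224,
        0.90250441, -0.21507299]), 'qd': array([-0.00061058, -0.00141489, -0.00118078, -0.00345358,  0.00038951,
        0.00110172, -0.00185225]), 'joint_torque': array([-3.52086579e-03, -5.28507042e+01, -1.27181847e+00, -1.53836900e+01,
       -5.25993307e-02,  2.05410652e-03,  6.22719199e-05]), 'tool_pos': array([0.20347327, 0.59039992, 0.24901533]), 'eef_rot': array([ 1.65091576e-01,  9.86277923e-01, -7.91965664e-04, -6.05331157e-05]), 'contact_force': array([ 0.95553543,  0.11584993, -0.2611916 ]), 'moment': array([-0.03251805, -0.01934746, -0.01686774]), 'opening': 0.9994865981128649}
```

View pics/top1.png

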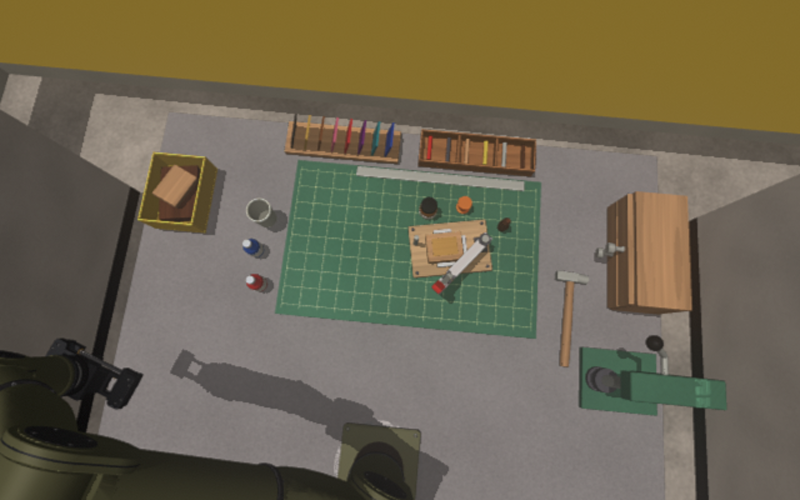

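View pics/scene1.png

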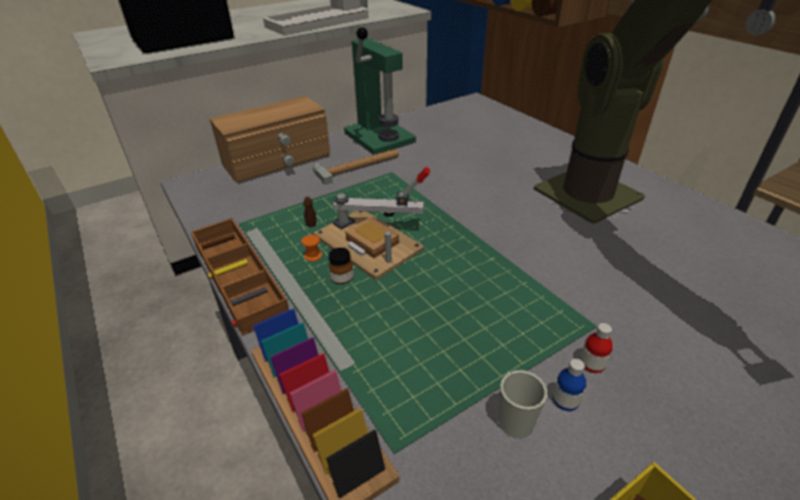

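The top view shows the jig plate at (410-492, 222-277), the pivot near (486,239), the stop post near (416,241) and the red pad near (438,287). The scene view shows the raised lever with its red tip at (423,174). I'll enlarge both.

Run:
```python
from h import *
for c,(x0,y0,x1,y1),k in(("top",(320,150,410,240),6.5),("scene",(240,125,360,220),6.5)):
    s=load(c); im=s["color"][y0:y1,x0:x1,::-1]
    cv2.imwrite(f"pics/{c}_c1.png",cv2.resize(im,None,fx=k,fy=k,interpolation=cv2.INTER_CUBIC))
```

```text
(no output)
```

View pics/top_c1.png

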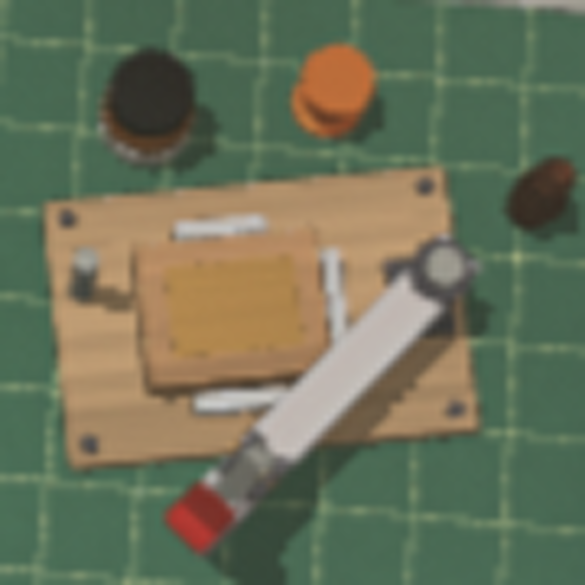

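View pics/scene_c1.png

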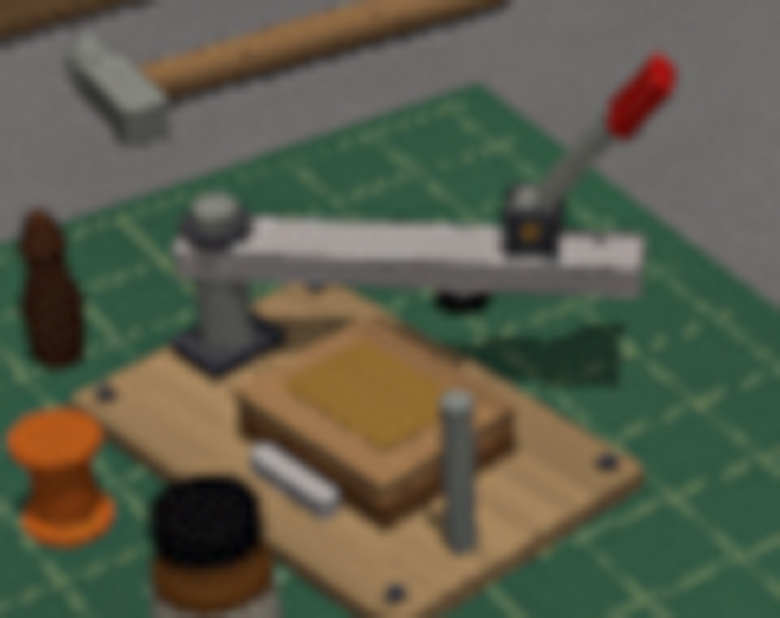

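Top crop, plate top corners: (45,203), (442,168), (480,430), (72,467). Knob top is at (446,265), post top (86,262), pad (200,517). Scene crop: knob (218,210), post (457,400), plate corners (75,395) and (645,470), pad centre (640,97). Next I'll fit the pose and the two joints to these points.

```bash
cat > fit.py <<'E'
from h import *
from scipy.optimize import least_squares
def jig(p,P): 
    c,s=np.cos(p[2]),np.sin(p[2]); P=np.atleast_2d(P); return np.c_[p[0]+c*P[:,0]-s*P[:,1],p[1]+s*P[:,0]+c*P[:,1],P[:,2]+0.003]
def strap(a,P):  # strap frame: pivot origin, y along
    c,s=np.cos(a),np.sin(a); P=np.atleast_2d(P); return np.c_[c*P[:,0]-s*P[:,1],s*P[:,0]+c*P[:,1]-.1,P[:,2]+.071]
def lever(b,l,h,x=0): return [x,.145+l*np.cos(b)-h*np.sin(b),.024+l*np.sin(b)+h*np.cos(b)]
E
python3 - <<'E'
from fit import *
T,S=load("top"),load("scene")
C=[[.075,.1,.014],[.075,-.125,.014],[-.075,-.125,.014],[-.075,.1,.014]]
K=[0,-.1,.094];Q=[.0215,.084,.092]
tp=np.array([(45,203),(442,168),(480,430),(72,467),(446,265),(86,262),(200,517)])
sp=np.array([(218,210),(457,400),(75,395),(645,470),(640,97)])
tp=(tp+.5)/6.5-.5+[320,150]; sp=(sp+.5)/6.5-.5+[240,125]
def res(p):
    pad=strap(p[3],lever(p[4],.078,.001))[0]
    return np.r_[(proj(T,jig(p,C+[K,Q,pad]))-tp).ravel(),(proj(S,jig(p,[K,Q,C[1],C[3],pad]))-sp).ravel()]
f=least_squares(res,[.55,-.15,0,.8,.9],loss="soft_l1"); p=f.x
print(p.round(4)); print(res(p).reshape(-1,2).round(1))
n=lambda P:jig(p,P)[0].round(4)
print("pivot",n([0,-.1,.071]),"post",n(Q),"pad",n(strap(p[3],lever(p[4],.078,.008))))
for a in (p[3],.5,.25,0): print(a.round(3) if a else 0,"side",n(strap(a,[-.014,.08,0])),"tip",n(strap(a,[0,.194,0])),"leverend",n(strap(a,lever(p[4],.096,.008))))
print("pad closed", n(strap(0,lever(0,.078,.008))),n(strap(0,lever(p[4],.078,.008))))
np.save("p.npy",p)
for nm,u,v,z in(("spool",337,82,.049),("jar",150,92,.068),("burn",555,178,.083)): print(nm,atz(T,u/6.5+320,v/6.5+150,z).round(3))
E
```

```text
[ 0.5964 -0.132   0.1883  0.7022  0.9083]
[[-0.9 -0.1]
 [ 0.  -0.2]
 [-0.3  0.3]
 [-1.   0.5]
 [-0.6  0.6]
 [-0.5 -0.2]
 [-0.5  0.3]
 [-0.9 -1.1]
 [-0.5 -0.7]
 [-1.2 -0.4]
 [-0.1 -1.4]
 [-0.3 -0.3]]
pivot [ 0.6151 -0.2302  0.074 ] post [ 0.6018 -0.0454  0.095 ] pad [ 0.47   -0.1128  0.1644]
0.702 side [ 0.5441 -0.1908  0.074 ] tip [ 0.4643 -0.1082  0.074 ] leverend [ 0.4614 -0.1058  0.1786]Traceback (most recent call last):
  File "<stdin>", line 15, in <module>
AttributeError: 'float' object has no attribute 'round'
```

Call:
drive_tool(
  commands=[
    {"wz": 0.116,"claw": 0},
    {"wz": 0.116,"claw": 0},
    {"wz": 0.117,"claw": 0},
    {"dx": -0.02,"dy": -0.008,"claw": 0},
    {"dx": -0.039,"dy": -0.0157,"claw": 0},
    {"dx": -0.039,"dy": -0.0157,"claw": 0},
    {"dx": -0.039,"dy": -0.0157,"claw": 0},
    {"dx": -0.039,"dy": -0.0157,"claw": 0},
    {"dx": -0.039,"dy": -0.0157,"claw": 0},
    {"dx": -0.039,"dy": -0.0157,"claw": 0},
    {"dx": -0.039,"dy": -0.0157,"claw": 0},
    {"dx": -0.039,"dy": -0.0157,"claw": 0},
  ],
)

```text
validation failed for argument at $.co...
```

```bash
cat >> fit.py <<'E'
p=np.load("p.npy")
def go(P,th=None):
    """tool-frame shift to world TCP P from the current pose; th = wanted heading of tool y"""
    from scipy.spatial.transform import Rotation as R
    s=r.get_state(); M=R.from_quat(s["eef_rot"]).as_matrix(); d=M.T@(np.array(P)-s["tool_pos"])
    h=np.arctan2(M[1,1],M[0,1]); print("t",round(s["clock"],2),"pos",s["tool_pos"].round(4),"head",h.round(3),"zaxis",M[:,2].round(3),"F",s["contact_force"].round(1),"q",s["q"].round(2),"shift",d.round(4),"wz",None if th is None else round(h-th,3))
E
python3 - <<'E'
from fit import *
th=p[2]+p[3]; 
go(np.r_[jig(p,strap(p[3],[-.014-.0175-.035,.08,0]))[0][:2],.25],th)
E
```

```text
Traceback (most recent call last):
  File "fit.py", line 8, in <module>
    p=np.load("p.npy")
FileNotFoundError: [Errno 2] No such file or directory: 'p.npy'
```

Call:
drive_tool(
  commands=[
    {"dx": 0,"dy": 0,"dz": 0,"wx": 0,"wy": 0,"wz": 0.116,"claw": 0},
  ],
)

```text
clock: 0.2
tool_pos: [0.2036, 0.5904, 0.2491]
eef_rot: [0.223, 0.975, -0.001, -0.0]
contact_force: [0.9, 0.7, 0.5]
opening: 0.931
```

Run:
```python
import numpy as np; np.save("p.npy",[0.5964,-0.132,0.1883,0.7022,0.9083])
from fit import *
th=p[2]+p[3]; 
go(np.r_[jig(p,strap(p[3],[-.014-.0175-.035,.08,0]))[0][:2],.25],th)
```

```text
t 0.2 pos [0.2036 0.5904 0.2491] head 1.121 zaxis [-0.001 -0.001 -1.   ] F [0.9 0.7 0.5] q [-1.22  0.69 -0.16  1.57  0.13  0.9  -0.31] shift [-6.345e-01 -6.064e-01 -1.000e-04] wz 0.23
```

Call:
drive_tool(
  commands=[
    {"dx": 0,"dy": 0,"dz": 0,"wx": 0,"wy": 0,"wz": 0.116,"claw": 0},
    {"dx": 0,"dy": 0,"dz": 0,"wx": 0,"wy": 0,"wz": 0.116,"claw": 0},
    {"dx": -0.02,"dy": -0.008,"dz": 0,"wx": 0,"wy": 0,"wz": 0,"claw": 0},
    {"dx": -0.039,"dy": -0.016,"dz": 0,"wx": 0,"wy": 0,"wz": 0,"claw": 0},
    {"dx": -0.039,"dy": -0.016,"dz": 0,"wx": 0,"wy": 0,"wz": 0,"claw": 0},
    {"dx": -0.039,"dy": -0.016,"dz": 0,"wx": 0,"wy": 0,"wz": 0,"claw": 0},
    {"dx": -0.039,"dy": -0.016,"dz": 0,"wx": 0,"wy": 0,"wz": 0,"claw": 0},
    {"dx": -0.039,"dy": -0.016,"dz": 0,"wx": 0,"wy": 0,"wz": 0,"claw": 0},
    {"dx": -0.039,"dy": -0.016,"dz": 0,"wx": 0,"wy": 0,"wz": 0,"claw": 0},
    {"dx": -0.039,"dy": -0.016,"dz": 0,"wx": 0,"wy": 0,"wz": 0,"claw": 0},
    {"dx": -0.039,"dy": -0.016,"dz": 0,"wx": 0,"wy": 0,"wz": 0,"claw": 0},
    {"dx": -0.039,"dy": -0.016,"dz": 0,"wx": 0,"wy": 0,"wz": 0,"claw": 0},
  ],
)

```text
clock: 1.4
tool_pos: [0.397, 0.2379, 0.2496]
eef_rot: [0.333, 0.943, -0.0, -0.0]
contact_force: [1.1, 0.6, 0.0]
opening: 0.01
```

Run:
```python
from fit import *
th=p[2]+p[3]; 
go(np.r_[jig(p,strap(p[3],[-.014-.0175-.035,.08,0]))[0][:2],.25],th)
```

```text
t 1.4 pos [0.397  0.2379 0.2496] head 0.891 zaxis [-0. -0. -1.] F [1.1 0.6 0. ] q [-0.54  0.48 -0.15  2.04  0.12  0.63  0.12] shift [-0.3838 -0.2935 -0.0004] wz 0.001
```

Call:
drive_tool(
  commands=[
    {"dx": -0.032,"dy": -0.024,"dz": 0,"wx": 0,"wy": 0,"wz": 0,"claw": 0},
    {"dx": -0.032,"dy": -0.024,"dz": 0,"wx": 0,"wy": 0,"wz": 0,"claw": 0},
    {"dx": -0.032,"dy": -0.024,"dz": 0,"wx": 0,"wy": 0,"wz": 0,"claw": 0},
    {"dx": -0.032,"dy": -0.024,"dz": 0,"wx": 0,"wy": 0,"wz": 0,"claw": 0},
    {"dx": -0.032,"dy": -0.024,"dz": 0,"wx": 0,"wy": 0,"wz": 0,"claw": 0},
    {"dx": -0.032,"dy": -0.024,"dz": 0,"wx": 0,"wy": 0,"wz": 0,"claw": 0},
    {"dx": -0.032,"dy": -0.024,"dz": 0,"wx": 0,"wy": 0,"wz": 0,"claw": 0},
    {"dx": -0.032,"dy": -0.024,"dz": 0,"wx": 0,"wy": 0,"wz": 0,"claw": 0},
    {"dx": -0.032,"dy": -0.024,"dz": 0,"wx": 0,"wy": 0,"wz": 0,"claw": 0},
    {"dx": -0.032,"dy": -0.024,"dz": 0,"wx": 0,"wy": 0,"wz": 0,"claw": 0},
    {"dx": -0.025,"dy": -0.024,"dz": 0,"wx": 0,"wy": 0,"wz": 0,"claw": 0},
    {"dx": 0,"dy": 0,"dz": 0,"wx": 0,"wy": 0,"wz": 0,"claw": 0},
  ],
)

```text
clock: 2.6
tool_pos: [0.4984, -0.189, 0.2492]
eef_rot: [0.338, 0.941, -0.002, 0.0]
contact_force: [0.1, -0.2, -0.6]
opening: 0.002
```

Run:
```python
from fit import *
th=p[2]+p[3]; 
go(np.r_[jig(p,strap(p[3],[-.014-.0175-.035,.08,0]))[0][:2],.073],th)
```

```text
t 2.6 pos [ 0.4984 -0.189   0.2492] head 0.882 zaxis [-0.    -0.003 -1.   ] F [ 0.1 -0.2 -0.6] q [ 0.4   0.57 -0.2   1.84  0.16  0.74  0.99] shift [-0.0365 -0.0244  0.1763] wz -0.008
```

Call:
drive_tool(
  commands=[
    {"dx": -0.0365,"dy": -0.0245,"dz": 0,"wx": 0,"wy": 0,"wz": 0,"claw": 0},
    {"dx": 0,"dy": 0,"dz": 0.03,"wx": 0,"wy": 0,"wz": 0,"claw": 0},
    {"dx": 0,"dy": 0,"dz": 0.04,"wx": 0,"wy": 0,"wz": 0,"claw": 0},
    {"dx": 0,"dy": 0,"dz": 0.04,"wx": 0,"wy": 0,"wz": 0,"claw": 0},
    {"dx": 0,"dy": 0,"dz": 0.036,"wx": 0,"wy": 0,"wz": 0,"claw": 0},
    {"dx": 0,"dy": 0,"dz": 0.03,"wx": 0,"wy": 0,"wz": 0,"claw": 0},
    {"dx": 0,"dy": 0,"dz": 0,"wx": 0,"wy": 0,"wz": 0,"claw": 0},
    {"dx": 0,"dy": 0,"dz": 0,"wx": 0,"wy": 0,"wz": 0,"claw": 0},
  ],
)

```text
clock: 3.4
tool_pos: [0.5119, -0.2239, 0.0739]
eef_rot: [0.333, 0.943, 0.0, -0.0]
contact_force: [0.1, -0.4, 1.1]
opening: 0.002
```

Run:
```python
from fit import *
go(np.r_[jig(p,strap(p[3],[-.014-.0175,.08,0]))[0][:2],.073],p[2]+p[3])
save("top","top2.png",(320,150,410,240),6.5)
# tool poses of the push arc
prev=None
for a in np.r_[np.arange(.70,0,-.07),0,-.02]:
    c=jig(p,strap(a,[-.0315,.08,0]))[0]; h=p[2]+a
    if prev is not None:
        d=c-prev[0]; hh=prev[1]; print(round(a,2),"dx %.4f dy %.4f wz .07"%(-np.sin(hh)*d[0]+np.cos(hh)*d[1],np.cos(hh)*d[0]+np.sin(hh)*d[1]))
    prev=(c,h)
```

```text
t 3.4 pos [ 0.5119 -0.2239  0.0739] head 0.892 zaxis [-0.001  0.001 -1.   ] F [ 0.1 -0.4  1.1] q [ 0.4   0.87 -0.12  1.89  0.25  0.39  0.99] shift [-0.0043  0.0285  0.0008] wz 0.001
0.63 dx 0.0020 dy 0.0057 wz .07
0.56 dx 0.0020 dy 0.0057 wz .07
0.49 dx 0.0020 dy 0.0057 wz .07
0.42 dx 0.0020 dy 0.0057 wz .07
0.35 dx 0.0020 dy 0.0057 wz .07
0.28 dx 0.0020 dy 0.0057 wz .07
0.21 dx 0.0020 dy 0.0057 wz .07
0.14 dx 0.0020 dy 0.0057 wz .07
0.07 dx 0.0020 dy 0.0057 wz .07
0.0 dx 0.0020 dy 0.0057 wz .07
-0.02 dx 0.0006 dy 0.0016 wz .07
```

View pics/top2.png

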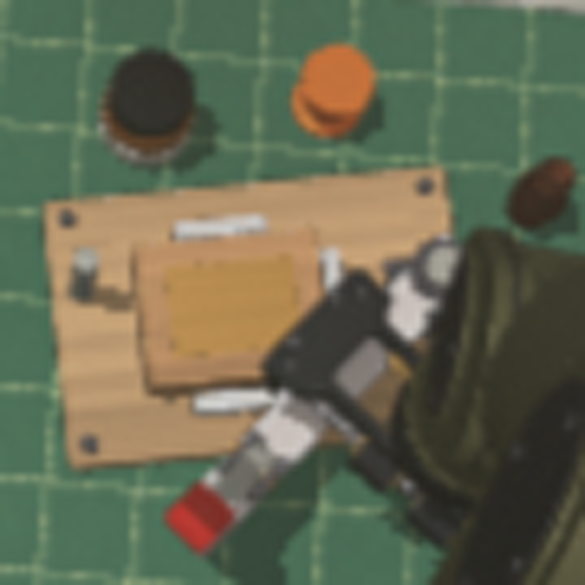

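The gripper body straddles the strap at mid-length, parallel to it and clear of the knob, lever cheeks and pad. The jaws are on the robot side. Next I close the gap and start the arc.

Call:
drive_tool(
  commands=[
    {"dx": -0.004,"dy": 0.013,"dz": 0,"wx": 0,"wy": 0,"wz": 0,"claw": 0},
    {"dx": 0,"dy": 0.012,"dz": 0,"wx": 0,"wy": 0,"wz": 0,"claw": 0},
    {"dx": 0,"dy": 0.005,"dz": 0,"wx": 0,"wy": 0,"wz": 0,"claw": 0},
    {"dx": 0.002,"dy": 0.0057,"dz": 0,"wx": 0,"wy": 0,"wz": 0.07,"claw": 0},
    {"dx": 0.002,"dy": 0.0057,"dz": 0,"wx": 0,"wy": 0,"wz": 0.07,"claw": 0},
    {"dx": 0,"dy": 0,"dz": 0,"wx": 0,"wy": 0,"wz": 0,"claw": 0},
  ],
)

```text
clock: 4.05
tool_pos: [0.5389, -0.1931, 0.0745]
eef_rot: [0.399, 0.917, -0.001, 0.001]
contact_force: [-0.4, -2.0, 0.3]
opening: 0.003
```

Run:
```python
from fit import *
a=p[3]-.14
go(np.r_[jig(p,strap(a,[-.0315,.08,0]))[0][:2],.073],p[2]+a)
```

```text
t 4.05 pos [ 0.5389 -0.1931  0.0745] head 0.751 zaxis [ 0.001 -0.002 -1.   ] F [-0.4 -2.   0.3] q [ 0.31  0.88 -0.08  1.85  0.17  0.42  0.86] shift [ 0.0009 -0.0011  0.0015] wz 0.0
```

Call:
drive_tool(
  commands=[
    {"dx": 0.002,"dy": 0.0057,"dz": 0,"wx": 0,"wy": 0,"wz": 0.07,"claw": 0},
    {"dx": 0.002,"dy": 0.0057,"dz": 0,"wx": 0,"wy": 0,"wz": 0.07,"claw": 0},
    {"dx": 0.002,"dy": 0.0057,"dz": 0,"wx": 0,"wy": 0,"wz": 0.07,"claw": 0},
    {"dx": 0.002,"dy": 0.0057,"dz": 0,"wx": 0,"wy": 0,"wz": 0.07,"claw": 0},
    {"dx": 0.002,"dy": 0.0057,"dz": 0,"wx": 0,"wy": 0,"wz": 0.07,"claw": 0},
    {"dx": 0.002,"dy": 0.0057,"dz": 0,"wx": 0,"wy": 0,"wz": 0.07,"claw": 0},
  ],
)

```text
clock: 4.65
tool_pos: [0.5585, -0.1649, 0.0741]
eef_rot: [0.582, 0.813, -0.001, -0.001]
contact_force: [-5.2, -2.7, 4.4]
opening: 0.002
```

Run:
```python
from fit import *
a=p[3]-.56
go(np.r_[jig(p,strap(a,[-.0315,.08,0]))[0][:2],.073],p[2]+a)
```

```text
t 4.65 pos [ 0.5585 -0.1649  0.0741] head 0.329 zaxis [-0.004 -0.001 -1.   ] F [-5.2 -2.7  4.4] q [ 0.2   0.89  0.02  1.82 -0.03  0.43  0.56] shift [-0.0001  0.0009  0.0011] wz -0.002
```

Call:
drive_tool(
  commands=[
    {"dx": 0.001,"dy": 0.004,"dz": 0,"wx": 0,"wy": 0,"wz": 0.047,"claw": 0},
    {"dx": 0.001,"dy": 0.004,"dz": 0,"wx": 0,"wy": 0,"wz": 0.047,"claw": 0},
    {"dx": 0.001,"dy": 0.003,"dz": 0,"wx": 0,"wy": 0,"wz": 0.046,"claw": 0},
    {"dx": 0,"dy": 0,"dz": 0,"wx": 0,"wy": 0,"wz": 0,"claw": 0},
  ],
)

```text
clock: 5.05
tool_pos: [0.5685, -0.1573, 0.0737]
eef_rot: [0.636, 0.772, -0.001, -0.002]
contact_force: [-4.9, 0.4, 3.7]
opening: 0.005
```

Run:
```python
from fit import *
go(np.r_[jig(p,strap(0,[-.0315,.08,0]))[0][:2],.073],p[2])
```

```text
t 5.05 pos [ 0.5685 -0.1573  0.0737] head 0.193 zaxis [-0.003  0.001 -1.   ] F [-4.9  0.4  3.7] q [ 0.16  0.9   0.05  1.8  -0.09  0.45  0.47] shift [-0.0004  0.0007  0.0007] wz 0.005
```

Still only hinge friction, so it is not at the stop yet. I'll creep on.

Call:
drive_tool(
  commands=[
    {"dx": 0,"dy": 0.0015,"dz": 0,"wx": 0,"wy": 0,"wz": 0.005,"claw": 0},
    {"dx": 0,"dy": 0.001,"dz": 0,"wx": 0,"wy": 0,"wz": 0,"claw": 0},
    {"dx": 0,"dy": 0,"dz": 0,"wx": 0,"wy": 0,"wz": 0,"claw": 0},
  ],
)

```text
clock: 5.35
tool_pos: [0.5704, -0.1566, 0.0735]
eef_rot: [0.637, 0.771, -0.001, -0.002]
contact_force: [-4.8, 1.0, 4.5]
opening: 0.002
```

Call:
drive_tool(
  commands=[
    {"dx": 0,"dy": 0.0015,"dz": 0,"wx": 0,"wy": 0,"wz": 0,"claw": 0},
    {"dx": 0,"dy": 0.0015,"dz": 0,"wx": 0,"wy": 0,"wz": 0,"claw": 0},
    {"dx": 0,"dy": 0,"dz": 0,"wx": 0,"wy": 0,"wz": 0,"claw": 0},
  ],
)

```text
clock: 5.65
tool_pos: [0.5732, -0.1556, 0.0734]
eef_rot: [0.637, 0.771, -0.001, -0.003]
contact_force: [-5.9, 2.6, 4.8]
opening: 0.003
```

Call:
drive_tool(
  commands=[
    {"dx": 0,"dy": 0.001,"dz": 0,"wx": 0,"wy": 0,"wz": 0,"claw": 0},
    {"dx": 0,"dy": 0.001,"dz": 0,"wx": 0,"wy": 0,"wz": 0,"claw": 0},
    {"dx": 0,"dy": 0,"dz": 0,"wx": 0,"wy": 0,"wz": 0,"claw": 0},
  ],
)

```text
clock: 5.95
tool_pos: [0.574, -0.1553, 0.0734]
eef_rot: [0.637, 0.771, -0.001, -0.004]
contact_force: [-8.4, 1.4, 6.4]
opening: 0.006
```

Run:
```python
from fit import *
go(np.r_[jig(p,strap(0,[-.0315,.08,0]))[0][:2],.073],p[2])
save("scene","scene2.png",(240,125,360,220),6.5)
```

```text
t 5.95 pos [ 0.574  -0.1553  0.0734] head 0.189 zaxis [-0.007  0.003 -1.   ] F [-8.4  1.4  6.4] q [ 0.16  0.9   0.05  1.78 -0.09  0.47  0.46] shift [-0.0013 -0.0051  0.0004] wz 0.0
```

View pics/scene2.png

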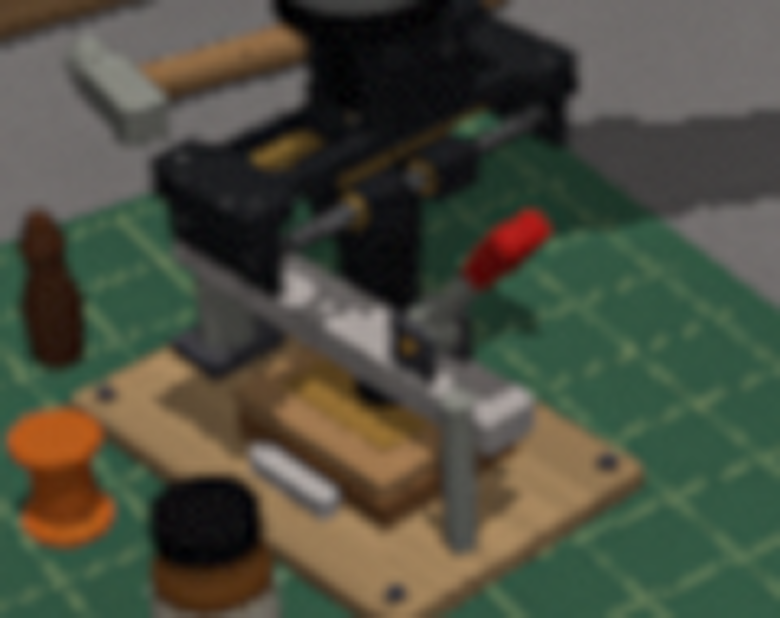

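The strap now meets the stop post at (455,410). The force rose to 8.4 N and the tool moved only 0.8 mm of the 2 mm commanded. I'll press more firmly to seat it.

Call:
drive_tool(
  commands=[
    {"dx": 0,"dy": 0.0015,"dz": 0,"wx": 0,"wy": 0,"wz": 0,"claw": 0},
    {"dx": 0,"dy": 0.0015,"dz": 0,"wx": 0,"wy": 0,"wz": 0,"claw": 0},
    {"dx": 0,"dy": 0.0015,"dz": 0,"wx": 0,"wy": 0,"wz": 0,"claw": 0},
    {"dx": 0,"dy": 0,"dz": 0,"wx": 0,"wy": 0,"wz": 0,"claw": 0},
  ],
)

```text
clock: 6.4
tool_pos: [0.5741, -0.1552, 0.0734]
eef_rot: [0.638, 0.77, -0.004, -0.007]
contact_force: [-15.8, 1.8, 14.3]
opening: 0.002
```

Seated: no further motion at 16 N. I'll back straight off and rise.

Call:
drive_tool(
  commands=[
    {"dx": 0,"dy": -0.01,"dz": 0,"wx": 0,"wy": 0,"wz": 0,"claw": 0},
    {"dx": 0,"dy": -0.02,"dz": 0,"wx": 0,"wy": 0,"wz": 0,"claw": 0},
    {"dx": 0,"dy": -0.01,"dz": 0,"wx": 0,"wy": 0,"wz": 0,"claw": 0},
    {"dx": 0,"dy": 0,"dz": -0.03,"wx": 0,"wy": 0,"wz": 0,"claw": 0},
    {"dx": 0,"dy": 0,"dz": -0.045,"wx": 0,"wy": 0,"wz": 0,"claw": 0},
    {"dx": 0,"dy": 0,"dz": -0.045,"wx": 0,"wy": 0,"wz": 0,"claw": 0},
    {"dx": 0,"dy": 0,"dz": -0.035,"wx": 0,"wy": 0,"wz": 0,"claw": 0},
    {"dx": 0,"dy": 0,"dz": 0,"wx": 0,"wy": 0,"wz": 0,"claw": 0},
  ],
)

```text
clock: 7.2
tool_pos: [0.5463, -0.1642, 0.2338]
eef_rot: [0.638, 0.77, 0.003, 0.005]
contact_force: [1.1, -0.7, 0.3]
opening: 0.002
```

Run:
```python
from fit import *
go(np.r_[jig(p,strap(0,[.0025,.166,0]))[0][:2],.1846],p[2])
save("top","top3.png",(320,150,410,240),6.5)
T=load("top")
for a in (0,.03): print(((proj(T,jig(p,strap(a,[[-.014,.194,.009],[.014,.194,.009],lever(p[4],.096,.008)])))-[320,150]+.5)*6.5).round(0))
```

```text
t 7.2 pos [ 0.5463 -0.1642  0.2338] head 0.187 zaxis [ 0.012 -0.002 -1.   ] F [ 1.1 -0.7  0.3] q [ 0.16  0.63  0.08  1.77 -0.07  0.73  0.47] shift [0.0886 0.0571 0.0494] wz -0.001
[[ 70. 335.]
 [ 65. 282.]
 [ 66. 267.]]
[[ 72. 346.]
 [ 65. 293.]
 [ 68. 279.]]
```

View pics/top3.png

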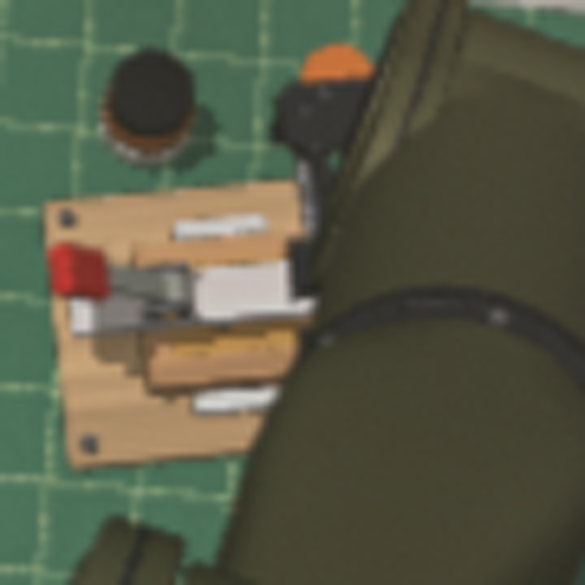

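The closed strap's corner is at about (72,334). The prediction for angle 0 is (70,335) and for 0.03 rad (72,346), so the strap stays fully closed. Mould and blocks are in their places. Now to the lever.

Call:
drive_tool(
  commands=[
    {"dx": 0.022,"dy": 0.014,"dz": 0,"wx": 0,"wy": 0,"wz": 0,"claw": 0},
    {"dx": 0.033,"dy": 0.022,"dz": 0,"wx": 0,"wy": 0,"wz": 0,"claw": 0},
    {"dx": 0.033,"dy": 0.021,"dz": 0,"wx": 0,"wy": 0,"wz": 0,"claw": 0},
    {"dx": 0,"dy": 0,"dz": 0,"wx": 0,"wy": 0,"wz": 0,"claw": 0},
    {"dx": 0,"dy": 0,"dz": 0.025,"wx": 0,"wy": 0,"wz": 0,"claw": 0},
    {"dx": 0,"dy": 0,"dz": 0.024,"wx": 0,"wy": 0,"wz": 0,"claw": 0},
    {"dx": 0,"dy": 0,"dz": 0,"wx": 0,"wy": 0,"wz": 0,"claw": 0},
    {"dx": 0,"dy": 0,"dz": 0,"wx": 0,"wy": 0,"wz": 0,"claw": 0},
  ],
)

```text
clock: 8.05
tool_pos: [0.5817, -0.0666, 0.1789]
eef_rot: [0.638, 0.77, -0.001, -0.001]
contact_force: [0.4, -0.4, 0.4]
opening: 0.004
```

Run:
```python
from fit import *
b=p[4]; e=np.array(lever(b,.078,.008))
go(np.r_[jig(p,strap(0,[.0025,e[1]-.009,0]))[0][:2],e[2]+.074+.011],p[2])
prev=None
for b in np.r_[np.arange(.9083,.05,-.1),0]:
    e=np.array(lever(b,.078,.008))
    if prev is not None: print(b.round(2),"dx %.4f dz %.4f"%tuple((e-prev)[1:]*[1,-1]))
    prev=e
save("scene","scene3.png",(240,125,360,220),6.5)
```

```text
t 8.05 pos [ 0.5817 -0.0666  0.1789] head 0.186 zaxis [-0.002  0.    -1.   ] F [ 0.4 -0.4  0.4] q [-0.01  0.73  0.09  1.76 -0.09  0.65  0.31] shift [0.0107 0.0047 0.0035] wz -0.002
0.81 dx 0.0064 dz 0.0045
0.71 dx 0.0059 dz 0.0051
0.61 dx 0.0054 dz 0.0057
0.51 dx 0.0048 dz 0.0062
0.41 dx 0.0042 dz 0.0066
0.31 dx 0.0035 dz 0.0070
0.21 dx 0.0028 dz 0.0073
0.11 dx 0.0020 dz 0.0076
0.0 dx 0.0013 dz 0.0084
```

View pics/scene3.png

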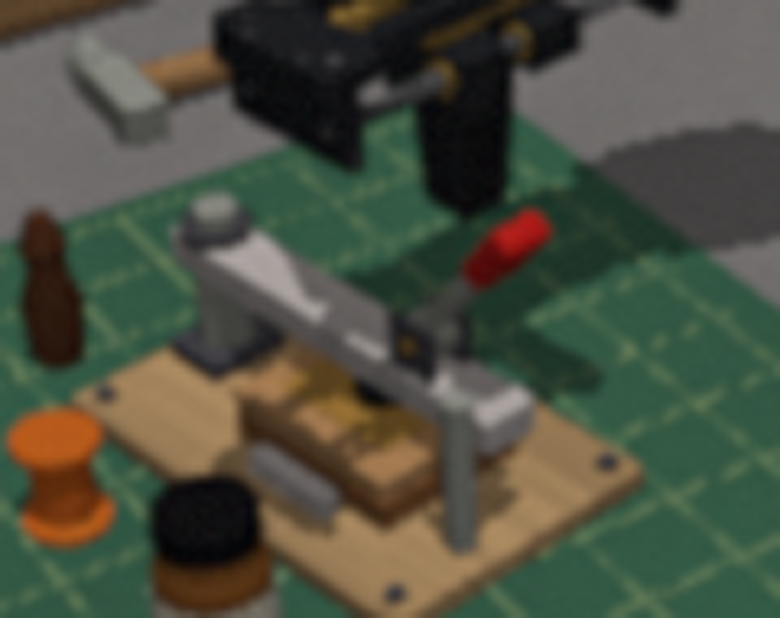

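The fingertip is above and inboard of the pad: tip at (470,215), pad at (508,248). Strap is on the post. I start the lever arc.

Call:
drive_tool(
  commands=[
    {"dx": 0.005,"dy": 0.0045,"dz": 0.002,"wx": 0,"wy": 0,"wz": 0,"claw": 0},
    {"dx": 0.0055,"dy": 0,"dz": 0.0015,"wx": 0,"wy": 0,"wz": 0,"claw": 0},
    {"dx": 0.0064,"dy": 0,"dz": 0.0045,"wx": 0,"wy": 0,"wz": 0,"claw": 0},
    {"dx": 0.0059,"dy": 0,"dz": 0.0051,"wx": 0,"wy": 0,"wz": 0,"claw": 0},
    {"dx": 0.0054,"dy": 0,"dz": 0.0057,"wx": 0,"wy": 0,"wz": 0,"claw": 0},
    {"dx": 0,"dy": 0,"dz": 0,"wx": 0,"wy": 0,"wz": 0,"claw": 0},
  ],
)

```text
clock: 8.7
tool_pos: [0.5811, -0.0362, 0.1602]
eef_rot: [0.638, 0.77, 0.0, -0.001]
contact_force: [0.7, 0.3, 1.0]
opening: 0.002
```

Run:
```python
from fit import *
b=.6083; e=np.array(lever(b,.078,.008))
go(np.r_[jig(p,strap(0,[.0025,e[1]-.009,0]))[0][:2],e[2]+.074+.011],p[2])
```

```text
t 8.7 pos [ 0.5811 -0.0362  0.1602] head 0.188 zaxis [-0.001  0.001 -1.   ] F [0.7 0.3 1. ] q [-0.07  0.75  0.08  1.79 -0.1   0.6   0.27] shift [-0.0015 -0.0004  0.    ] wz -0.0
```

Call:
drive_tool(
  commands=[
    {"dx": 0.0035,"dy": 0,"dz": 0.0062,"wx": 0,"wy": 0,"wz": 0,"claw": 0},
    {"dx": 0.004,"dy": 0,"dz": 0.0066,"wx": 0,"wy": 0,"wz": 0,"claw": 0},
    {"dx": 0.0035,"dy": 0,"dz": 0.007,"wx": 0,"wy": 0,"wz": 0,"claw": 0},
  ],
)

```text
clock: 9.0
tool_pos: [0.5792, -0.0264, 0.1405]
eef_rot: [0.638, 0.77, 0.0, -0.0]
contact_force: [1.5, 0.8, 2.8]
opening: 0.004
```

Run:
```python
from fit import *
b=.3083; e=np.array(lever(b,.078,.008))
go(np.r_[jig(p,strap(0,[.0025,e[1]-.009,0]))[0][:2],e[2]+.074+.011],p[2])
save("scene","scene4.png",(240,125,360,220),6.5)
```

```text
t 9.0 pos [ 0.5792 -0.0264  0.1405] head 0.186 zaxis [-0.  0. -1.] F [1.5 0.8 2.8] q [-0.08  0.78  0.08  1.81 -0.11  0.56  0.26] shift [ 0.0009 -0.0004  0.0003] wz -0.002
```

View pics/scene4.png

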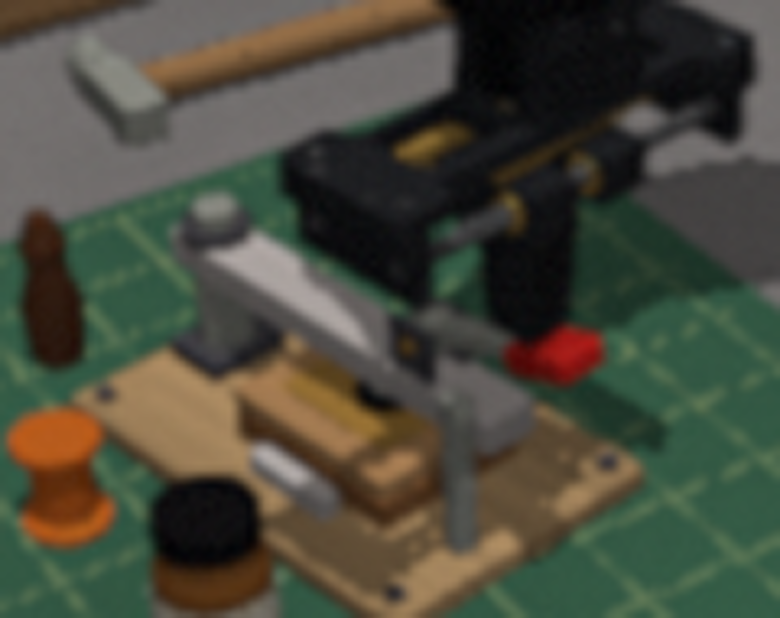

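The lever is following; the pad is at (560,355), with the finger on its inner half. Strap still at the post. I continue down.

Call:
drive_tool(
  commands=[
    {"dx": 0.004,"dy": 0,"dz": 0.0073,"wx": 0,"wy": 0,"wz": 0,"claw": 0},
    {"dx": 0.003,"dy": 0,"dz": 0.0076,"wx": 0,"wy": 0,"wz": 0,"claw": 0},
    {"dx": 0.001,"dy": 0,"dz": 0.006,"wx": 0,"wy": 0,"wz": 0,"claw": 0},
    {"dx": 0,"dy": 0,"dz": 0,"wx": 0,"wy": 0,"wz": 0,"claw": 0},
  ],
)

```text
clock: 9.45
tool_pos: [0.5771, -0.0188, 0.119]
eef_rot: [0.638, 0.77, -0.001, -0.001]
contact_force: [-0.1, 0.4, 0.8]
opening: 0.002
```

Call:
drive_tool(
  commands=[
    {"dx": 0,"dy": 0,"dz": 0.0015,"wx": 0,"wy": 0,"wz": 0,"claw": 0},
    {"dx": 0,"dy": 0,"dz": 0.0015,"wx": 0,"wy": 0,"wz": 0,"claw": 0},
    {"dx": 0,"dy": 0,"dz": 0.001,"wx": 0,"wy": 0,"wz": 0,"claw": 0},
    {"dx": 0,"dy": 0,"dz": 0,"wx": 0,"wy": 0,"wz": 0,"claw": 0},
  ],
)

```text
clock: 9.85
tool_pos: [0.5774, -0.0185, 0.1172]
eef_rot: [0.638, 0.77, 0.0, -0.001]
contact_force: [-2.4, 1.0, 9.4]
opening: 0.004
```

Call:
drive_tool(
  commands=[
    {"dx": 0,"dy": 0,"dz": 0.0015,"wx": 0,"wy": 0,"wz": 0,"claw": 0},
    {"dx": 0,"dy": 0,"dz": 0.0015,"wx": 0,"wy": 0,"wz": 0,"claw": 0},
    {"dx": 0,"dy": 0,"dz": 0,"wx": 0,"wy": 0,"wz": 0,"claw": 0},
  ],
)

```text
clock: 10.15
tool_pos: [0.5775, -0.0185, 0.1165]
eef_rot: [0.638, 0.77, 0.001, -0.0]
contact_force: [-8.0, 2.1, 29.0]
opening: 0.003
```

Hard stop: 29 N, tip at 0.1055 m against 0.106 expected. I retreat up and toward the robot to clear the view.

Call:
drive_tool(
  commands=[
    {"dx": 0,"dy": 0,"dz": -0.01,"wx": 0,"wy": 0,"wz": 0,"claw": 0},
    {"dx": 0,"dy": 0,"dz": -0.03,"wx": 0,"wy": 0,"wz": 0,"claw": 0},
    {"dx": 0,"dy": 0,"dz": -0.04,"wx": 0,"wy": 0,"wz": 0,"claw": 0},
    {"dx": 0,"dy": 0,"dz": -0.04,"wx": 0,"wy": 0,"wz": 0,"claw": 0},
    {"dx": 0.02,"dy": -0.03,"dz": 0,"wx": 0,"wy": 0,"wz": 0,"claw": 0},
    {"dx": 0.03,"dy": -0.03,"dz": 0,"wx": 0,"wy": 0,"wz": 0,"claw": 0},
    {"dx": 0.03,"dy": -0.03,"dz": 0,"wx": 0,"wy": 0,"wz": 0,"claw": 0},
    {"dx": 0.03,"dy": -0.02,"dz": 0,"wx": 0,"wy": 0,"wz": 0,"claw": 0},
    {"dx": 0.03,"dy": 0,"dz": 0,"wx": 0,"wy": 0,"wz": 0,"claw": 0},
    {"dx": 0.02,"dy": 0,"dz": 0,"wx": 0,"wy": 0,"wz": 0,"claw": 0},
    {"dx": 0,"dy": 0,"dz": 0,"wx": 0,"wy": 0,"wz": 0,"claw": 0},
  ],
)

```text
clock: 11.25
tool_pos: [0.4396, 0.1211, 0.2333]
eef_rot: [0.636, 0.772, 0.001, -0.001]
contact_force: [-0.9, -0.1, -0.9]
opening: 0.006
```

Run:
```python
from fit import *
go([0,0,0])
k=4.3; ims=[]
for c,(x0,y0,x1,y1) in(("top",(320,150,410,240)),("scene",(265,130,357,220))):
    s=save(c,"x.png"); ims.append(cv2.resize(s["color"][y0:y1,x0:x1,::-1],None,fx=k,fy=k,interpolation=cv2.INTER_CUBIC))
    for a,b in((0,0),(.03,0),(0,.08)): print(c,a,b,((proj(s,jig(p,strap(a,[[-.014,.194,.009],lever(b,.096,.008,-.013),lever(b,.096,.008,.013)])))-[x0,y0]+.5)*k+[0 if c=="top" else ims[0].shape[1],0]).round(0).tolist())
h=min(i.shape[0] for i in ims); cv2.imwrite("pics/final.png",np.hstack([i[:h] for i in ims])); print(ims[0].shape,ims[1].shape)
```

```text
t 11.25 pos [0.4396 0.1211 0.2333] head 0.192 zaxis [ 0.     0.002 -1.   ] F [-0.9 -0.1 -0.9] q [-0.46  0.51  0.13  2.09 -0.13  0.56 -0.04] shift [-0.0355 -0.4547  0.233 ] wz None
top 0 0 [[46.0, 222.0], [-14.0, 220.0], [-17.0, 187.0]]
top 0.03 0 [[48.0, 229.0], [-12.0, 229.0], [-16.0, 196.0]]
top 0 0.08 [[46.0, 222.0], [-12.0, 218.0], [-15.0, 185.0]]
scene 0 0 [[633.0, 239.0], [686.0, 241.0], [655.0, 259.0]]
scene 0.03 0 [[639.0, 234.0], [694.0, 236.0], [664.0, 254.0]]
scene 0 0.08 [[633.0, 239.0], [685.0, 230.0], [654.0, 248.0]]
(387, 387, 3) (387, 396, 3)
```

View pics/final.png

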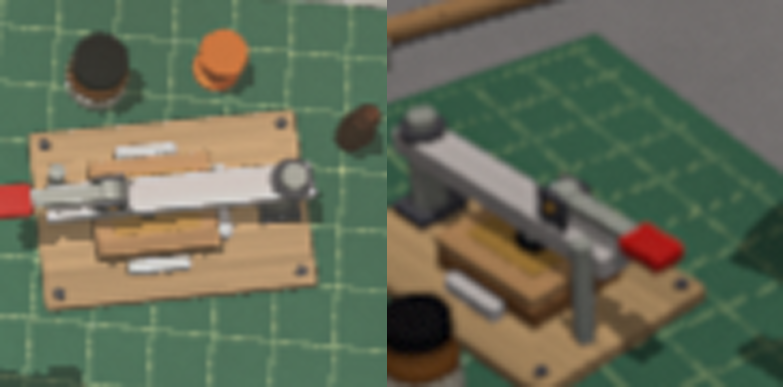

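The lever is level: pad end corners are at about (683,243) and (653,260), against (686,241) and (655,259) predicted for both joints at 0. The strap is on the post, and the mould, jar, spool and burnisher are unmoved. I'll hand the job in.

```bash
python3 -c "
from plant import r
print(r.finish_job())"
```

```text
the job is handed in; nothing more can be done
None
```

The clamp is closed and the job is handed in, at about 11.4 s of the 53 s allowed. The hand-in reports no verdict.

**Strap:** I pushed it round with the outside of the shut jaws until it stopped moving at 16 N against the post. That contact came about 5 mm further than my camera fit predicted, more than the stated 2 mm calibration error. The later top view still showed the strap fully closed: its end corner was within about 2 enlarged-crop pixels of the prediction for angle 0, and about 12 from that for 0.03 rad.

**Lever:** Only then did I push it down along its arc to its hard stop, at 29 N. The fingertip stopped at 0.1055 m, against 0.106 m expected.

**Last check:** With the arm clear at 0.23 m height and reading about 1 N of contact force, the pad corners were within about 3 enlarged-crop pixels of where both joints closed would put them. In the final pictures the mould, jar, spool and burnisher looked where they had been. I did not check the hammer, dye bottles or cup again at the end. The arm passed well above the bottles and cup.

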